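Load a tube rack into the bench shaker and snap the retaining flap shut

TASK

Put the blue tube rack standing on the bench into the shaker's steel tray between the two low guide rails, and slide it fully home against the black end stop plate, giving it one firm but careful push of about 12 N there for a moment to seat it. Then tip the spring-hinged steel flap at the other end of the tray over past its snap point so that it springs down shut behind the rack. Do not force the flap or ram the stop, leave the other things on the bench where they are, and let go of everything.

Things in the scene. Friction and masses are not known exactly. Their poses are not given: they have to be found in the camera images.
- shaker: Grey bench shaker, fixed, 250 (its x) x 170 mm; steel tray on top, open above, floor 62 mm over the bench. Origin: centre of underside; z up; x runs along the tray from the flap end (x -95, nearer the robot) to the end stop. Guide rails 12 mm high, 4 thick, from x -65 to 65, inner faces at y -24 and 24. Hinge ears at x -95, y -34 and 34, 64 mm above the tray floor.
- stop: Steel mount of the tray's end stop, fixed to the shaker: origin on the tray floor, shaker x 65 mm, y 0; axes as the shaker's. It carries a black hard-rubber plate across the tray, 56 wide, 6 thick, top 52 mm above tray floor, clamped anywhere from 0 to 18 mm along +x of this origin (the face the rack touches): feel for it. Seat the rack on it with 12 N (over 6) for 0.4 s; over 16 N shifts it.
- tray_home (a point): Point on the tray floor, shaker x = 20 mm, on the tray's centre line; axes as the shaker's. The centre of the underside of a rack that is fully home lies 0 to 18 mm from here along shaker +x, depending on where the stop plate is clamped. A rack that bears down on the tray floor while it is pushed loses part of the push to friction.
- rack: Blue block-shaped tube rack, loose, upright, 90 (its x) x 40 (its y) x 50 mm high, with four white tube caps (15 mm diameter, 12 high, 20 apart along x) on top, 62 mm high overall; 0.15 to 0.31 kg. Origin: centre of underside, z up. Both ends alike: it goes in either way round. Best gripped across its 40 mm width, fingertips above the rails' height.
- flap (a joint): Angle of the steel flap about its hinge (along shaker y): 0 = open, leaning out from the tray, 60 deg above horizontal; 2.094 = shut, level, pointing along shaker +x. Bistable spring: resists with about 0.25 N m at 0, falling to nothing at the snap point 1.05, then drives it to the other end. About 4 N along its arc at the free edge moves it; over 18 N from the fingers damages it.
- flap_hinge (a point): Middle of the flap's hinge line, shaker x = -95 mm, 118 mm above the bench; axes as the shaker's. When the flap is shut its lip drops 3 mm behind the end of a rack that is fully home; if the rack is not home the lip lands on the rack and the flap stays about 0.1 rad short of shut.
- flap_edge (a point): Middle of the flap's free edge, 67 mm from the hinge. The flap is a plate 54 mm wide, 3 thick, with a 12 mm lip at this edge on the side facing up when open, down when shut. Open, the edge is 33 mm out from the hinge (towards shaker -x), 58 above it, 176 above the bench; its plain outer side can be pushed along shaker +x; rise with it along its arc, or friction adds to the force.
- reagent: Bystander: amber bottle, 56 mm in diameter, 130 mm high, loose. Origin: centre of its underside.
- jar: Bystander: white jar, 64 mm in diameter, 75 mm high, loose. Origin: centre of its underside.
- tipbox: Bystander: grey box of pipette tips with a clear lid, 120 x 85 x 55 mm high, loose. Origin: centre of its underside.
Mind the look-alikes: they are no part of the job. Several things look just like the rack: the one meant starts farthest to the robot's left.

How it is judged:
On the way, in this order (a step that is already met when the one before it is completed fails the run):
1. the rack stands in the tray between the rails and is pressed fully home against the end stop with more than 6 N (x of rack in the frame of shaker between 0.0175 and 0.0405 m and y of rack in the frame of shaker between -0.006 and 0.006 m and z of rack in the frame of shaker between 0.058 and 0.072 m and angle between the x axis of rack and the x axis of shaker, either way round below 0.08 rad and contact force between rack and stop above 6 N), for 0.4 s.
2. the flap has passed its snap point and sprung shut (value of joint flap above 2.04 rad), for 0.2 s.
At the end, for the whole second after the job is handed in: The rack stands flat and at rest on the tray floor between the rails (centre within 6 mm of the centre line, aligned within 0.08 rad), between the end stop and the flap's lip (its centre 17.5 to 40.5 mm along the shaker's x), and the flap is shut (joint above 2.04 rad) (x of rack in the frame of shaker between 0.0175 and 0.0405 m and y of rack in the frame of shaker between -0.006 and 0.006 m and z of rack in the frame of shaker between 0.058 and 0.066 m and angle between the x axis of rack and the x axis of shaker, either way round below 0.08 rad and angle between rack's own z axis and vertical below 0.05 rad and linear speed of rack below 0.01 m/s and value of joint flap above 2.04 rad); the robot touches nothing.
It fails at once if the rack is rammed against the end stop with more than 16 N (contact force between rack and stop above 16 N).
It fails at once if the fingers press on the flap with more than 18 N (contact force between the fingers and flap above 18 N).
It fails at once if a bystander is pushed away by more than 20 mm (distance of any of reagent, jar, tipbox from where it was at the start of the episode above 0.02 m).
It also fails if it takes over 72 s, if anything falls off the work surface, if the arm or the gripper's body presses on something with over 40 N, if the wrist force passes 120 N, or if a joint passes its speed limit or range.

ROBOT

A 6-joint arm with a two-finger parallel gripper is mounted at the origin on the work surface. World frame = base frame: x ahead of the robot, y to its left, z up, the work surface at z = 0. Lengths are in m, angles in rad, forces in N, time in s.
With the tool pointing down it reaches from about 0.4 to 0.925 m from the base axis. Payload 3.4 kg.
Tool frame: the origin (TCP) lies between the finger pads; the fingertips stand ctrl.nose_length ahead of it and the grasp point (between the pads) lies 2 mm behind it (ctrl.nose_length is the distance from the TCP to the fingertips, in m); z points along the fingers, y is the line along which they close (so a half turn about z gives the same grasp; the last joint's range is limited). The gripper opens to 85 mm and grips with 20 to 120 N. Pads are 22 mm wide; open, the fingers measure 114 mm over their backs; the gripper's body (76 mm by 85 mm) begins 54 mm behind the grasp point. The pads swing forward as they close: fully open they stand 13 mm farther back than shut.
Start: joints at [-1.276, 0.307, 1.506, -0, 1.328, -0.073], TCP at [0.207, -0.536, 0.248] pointing down, gripper open.
Joint ranges: [-3.12, 3.12], [-1.05, 2.28], [0.14, 2.33], [-1.42, 4.57], [0.1, 2.73], [-2.68, 2.68]. Speed limits (rad/s): [2.57, 2.57, 3.14, 3.14, 3.14, 3.14].

INTERFACE

Orientations are given as a unit quaternion [w, x, y, z].
In Python, from cell import ctrl gives the robot as it stands.
- The arm moves only by the tool send_rows, never from a script. Its argument "targets" is a list of rows, each a list of 5 numbers: the closure, from 0 (fully open) to 1 (shut), then the shift along the world's x, y, z as a fraction of full scale, then the turn about the world's z as a fraction of full scale. In form: [[grip, dx, dy, dz, spin], ...]. A call has 1 to 12 rows; each row is the pose to reach, as a shift and turn from the pose commanded when the call began; what a row does not reach only later rows make up. Full scale, the value 1, is 0.8 m for a shift and 45 degrees for a turn. A row lasts 1/8 s, in which the tool goes at most 62.5 mm and 10.7 degrees, less where a joint would pass 70% of its speed; a pose out of reach is approached as far as the arm can. A call with a number of a shift or a turn outside -1 to 1 is refused whole. A call with a gripper value outside its range is refused whole. The fingers move at their own pace and stop on an object; the grip force is fixed at half the most. Time passes only in rows, so rows that repeat a pose let the fingers close. It gives the time, the measured TCP pose, the force, the opening and the grip force at its end, in the units of the state.
- ctrl.read_state(): the state, without advancing time (a new reading comes with each control period).
- ctrl.grab_frame(name): name is "scene" or "top" or "wrist"; returns (picture, depth): 420x560x3 uint8, red, green, blue; 420x560 float32, m along the optical axis (not along the pixel's ray), 0 where there is no reading.
- ctrl.camera_info(name): a dict with "fx", "fy", "cx", "cy" (pixels), "position" and "attitude" of the camera in the world. Camera axes: x right, y down, z forward; pixel columns grow to the right and rows downward; lengths in m; the calibration is good to about 2 mm. The wrist camera is an equidistant fisheye: a pixel r from the principal point sees the ray r / f radians off the axis. A picture is of the moment at which its call begins: read the wrist's pose just before it. camera_info takes no time and is no camera call; for the wrist camera it gives the pose at the moment of the call.
- ctrl.close_job(): hands the job in; it is judged then, once.
The state is a dict: "t": time; "joint_positions": joint angles; "qvel": joint speeds; "tau": joint torques, N m; "tool_pos": TCP position; "eef_rot": TCP orientation; "ft_force": force on the tool from outside, world axes, zero at the start; "torque": the same for the moment, N m; "finger_gap": finger opening in m; "grip_force": force on a finger pad.
Only numpy, scipy, OpenCV 4.12 (cv2) and the standard library are available. Lean on these libraries where they do the work, as an engineer would, in place of code of your own. Each camera call takes 0.05 s, during which the arm holds its last target. There are 200 camera calls.

## Working session

There is one attempt and no reset: what is moved stays moved. The work goes in short steps, Python scripts to look and compute and a tool call to move; the robot and the scene stay as the last step left them, time stands still between calls to the robot, and variables do not carry over. Pictures are saved under pics/ and viewed, at most 10 in all, crops included, and the job is handed in when it is done.

Besides the shell and the picture viewer there is one more tool, called after "Emit:" in YAML: its name, and indented under it one key for each argument. send_rows: Moves the arm, as the interface text tells. Its arguments: {"type":"object","properties":{"targets":{"type":"array","items":{"type":"array","items":{"type":"number"}}}},"required":["targets"]}

```bash
ls; mkdir -p pics
python3 - <<'E'
from cell import ctrl
import cv2,numpy as np
print(ctrl.read_state(),ctrl.nose_length)
for n in("scene","top"):
    p,d=ctrl.grab_frame(n); cv2.imwrite(f"pics/{n}0.png",p[:,:,::-1]); np.save(f"pics/{n}0.npy",d); print(n,ctrl.camera_info(n))
a=cv2.imread("pics/scene0.png");b=cv2.imread("pics/top0.png")
E
```

```text
pics
{'t': 0.0, 'joint_positions': array([-1.27548334e+00,  3.07581756e-01,  1.50765642e+00, -3.72245336e-06,
        1.32838156e+00, -7.35252319e-02]), 'qvel': array([ 0.00072202, -0.00159458, -0.00079121,  0.00063671, -0.00044838,
        0.0001665 ]), 'tau': array([ 9.89919354e-04, -4.57562578e+01, -2.51919490e+01,  1.79564418e-04,
        1.34459828e-02,  2.85156824e-05]), 'tool_pos': array([ 0.20707944, -0.53572311,  0.24738238]), 'eef_rot': array([-1.00711275e-03,  9.83042350e-01,  1.83375871e-01, -1.13960221e-04]), 'ft_force': array([ 0.64337933,  1.04107288, -0.49726723]), 'torque': array([-0.02435639, -0.02424144, -0.02914575]), 'grip_force': 0.0, 'finger_gap': 0.0854585316695833} 0.017
scene {'fx': 467.18739804642337, 'fy': 467.18739804642337, 'cx': 275.4683510245114, 'cy': 211.24351044923364, 'position': array([ 1.23618915, -0.28510682,  1.04140848]), 'attitude': array([-0.28381033,  0.79568013,  0.50756462, -0.16947854])}
top {'fx': 393.686825774269, 'fy': 393.686825774269, 'cx': 278.79286186568254, 'cy': 210.15274711260682, 'position': array([0.33042464, 0.03739555, 1.16574124]), 'attitude': array([-0.07363042,  0.73476635, -0.67074431,  0.06927512])}
```

View pics/scene0.png

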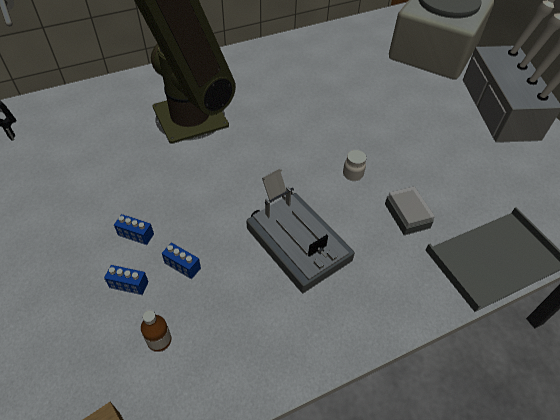

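View pics/top0.png

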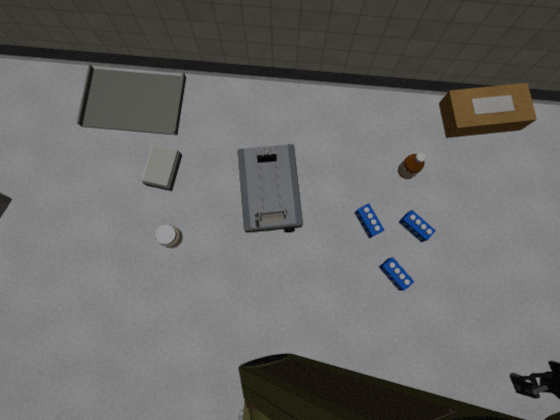

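The scene view shows three blue racks and the shaker near (300,240), with the flap at (275,185) and the black stop at (318,243). In the top view, image left is the robot's +y, so the leftmost rack is the one at (369,220). The shaker is at (270,188), with its flap at (270,215) and its stop at (267,156).

```bash
cat > h.py <<'E'
from cell import ctrl
import numpy as np,cv2
from scipy.spatial.transform import Rotation as R
def cloud(d,ci):
    q=np.array(ci["attitude"]);r=R.from_quat(q[[1,2,3,0]])
    v,u=np.indices(d.shape)
    x=(u-ci["cx"])/ci["fx"]*d;y=(v-ci["cy"])/ci["fy"]*d
    return r.apply(np.stack([x,y,d],-1).reshape(-1,3)).reshape(*d.shape,3)+ci["position"]
def rect(P):
    (c,s,a)=cv2.minAreaRect((P[:,:2]*1000).astype(np.float32));return np.round(c,1),np.round(s,1),round(a,2)
E
python3 - <<'E'
from h import *
for n in("top","scene"):
    im=cv2.imread(f"pics/{n}0.png");d=np.load(f"pics/{n}0.npy");W=cloud(d,ctrl.camera_info(n))
    b,g,r=[im[:,:,i].astype(int) for i in range(3)]
    print(n,"bench z",np.median(W[300:330,150:250,2] if n=="top" else W[330:360,30:100,2]))
    m=((b>80)&(b>2*r)&(b>1.5*g)).astype(np.uint8)
    m=cv2.morphologyEx(m,cv2.MORPH_CLOSE,np.ones((5,5)))
    k,L,S,C=cv2.connectedComponentsWithStats(m)
    for i in range(1,k):
        if S[i,4]>100:
            P=W[L==i];T=P[(P[:,2]>.043)&(P[:,2]<.056)]
            print("rack",C[i],rect(T),len(T),np.median(T[:,2]))
    # shaker
    box=(slice(135,240),slice(230,310)) if n=="top" else (slice(160,300),slice(235,365))
    P=W[box].reshape(-1,3);h,e=np.histogram(P[:,2],bins=np.arange(0,.2,.004));print([(round(x,3),c) for x,c in zip(e,h) if c>15])
    T=P[(P[:,2]>.05)&(P[:,2]<.07)];print("shaker",rect(T))
    k=(P[:,2]>.10);print("high",np.round(P[k][:, :].mean(0),3),rect(P[k]),P[k,2].max())
    B=im[box].reshape(-1,3).max(1)<45; Q=P[B&(P[:,2]>.08)]; print("black",np.round(np.median(Q,0),4),rect(Q))
E
```

```text
top bench z -0.00032759667306969664
rack [370.34549878 219.43309002] (array([ 556.2, -210. ]), array([87.7, 39.3]), 32.68) 312 0.04982916664592574
rack [419.1311054  225.06940874] (array([ 553.5, -349.8]), array([88.5, 39.3]), 52.23) 309 0.04999748943179605
rack [398.06352941 273.79294118] (array([ 409.3, -293.1]), array([88.3, 39.4]), 44.6) 339 0.04999081292136798
[(np.float64(0.0), np.int64(1526)), (np.float64(0.004), np.int64(107)), (np.float64(0.04), np.int64(27)), (np.float64(0.044), np.int64(62)), (np.float64(0.048), np.int64(213)), (np.float64(0.052), np.int64(717)), (np.float64(0.056), np.int64(800)), (np.float64(0.06), np.int64(1860)), (np.float64(0.064), np.int64(459)), (np.float64(0.068), np.int64(57)), (np.float64(0.072), np.int64(149)), (np.float64(0.076), np.int64(49)), (np.float64(0.08), np.int64(22)), (np.float64(0.084), np.int64(25)), (np.float64(0.088), np.int64(22)), (np.float64(0.092), np.int64(16)), (np.float64(0.096), np.int64(19)), (np.float64(0.108), np.int64(20)), (np.float64(0.112), np.int64(31)), (np.float64(0.116), np.int64(22)), (np.float64(0.12), np.int6
[... 1880 characters left out ...]
4(49)), (np.float64(0.128), np.int64(36)), (np.float64(0.132), np.int64(30)), (np.float64(0.136), np.int64(29)), (np.float64(0.14), np.int64(36)), (np.float64(0.144), np.int64(30)), (np.float64(0.148), np.int64(32)), (np.float64(0.152), np.int64(34)), (np.float64(0.156), np.int64(36)), (np.float64(0.16), np.int64(35)), (np.float64(0.164), np.int64(25)), (np.float64(0.168), np.int64(20)), (np.float64(0.176), np.int64(35)), (np.float64(0.18), np.int64(23))]
shaker (array([601.6, 201.4]), array([260.5, 406.1]), 11.69)
high [0.603 0.045 0.211] (array([891.5, -44.3]), array([159.3, 825.7]), 65.99) 1.041408484562151
black [0.6978 0.0979 0.1057] (array([898. , -47.1]), array([159.7, 811.5]), 65.98)
```

Run:
```python
from h import *
c=np.array([.6205,.0889]);
for n in("top","scene"):
    d=np.load(f"pics/{n}0.npy");W=cloud(d,ctrl.camera_info(n)).reshape(-1,3)
    P=W[np.linalg.norm(W[:,:2]-c,axis=1)<.19];
    T=P[(P[:,2]>.046)&(P[:,2]<.067)]; print(n,"body",rect(T))
    a=np.radians(11.);ex=np.array([np.cos(a),np.sin(a)]);ey=np.array([-ex[1],ex[0]])
    def loc(Q): return np.c_[(Q[:,:2]-c)@ex,(Q[:,:2]-c)@ey,Q[:,2]]*1000
    S=loc(P)
    for lo,hi in((46,58),(58,67)):
        q=S[(S[:,2]>lo)&(S[:,2]<hi)];print(lo,np.round(np.percentile(q,[1,50,99],axis=0),1).tolist())
    r=S[(S[:,2]>69)&(S[:,2]<78)&(abs(S[:,0])<62)]
    for s in(-1,1):
        q=r[(s*r[:,1]>12)&(s*r[:,1]<40)]
        if len(q)>5: print("rail",s,len(q),np.polyfit(q[:,0],q[:,1],1),np.percentile(q[:,0],[0,100]))
    q=S[(S[:,2]>85)&(S[:,2]<118)&(S[:,0]>40)&(S[:,0]<95)];print("stop",np.round(np.percentile(q,[2,50,98],axis=0),1).tolist(),len(q))
    q=S[(S[:,2]>165)&(S[:,2]<195)];print("flap edge",np.round(np.percentile(q,[2,50,98],axis=0),1).tolist(),len(q))
    q=S[(S[:,2]>100)&(S[:,2]<130)&(S[:,0]<-60)];print("ears",np.round(np.percentile(q,[2,50,98],axis=0),1).tolist(),len(q))
```

```text
top body (array([620.3,  88.8]), array([260.2, 170.1]), 10.97)
46 [[-124.8, -84.4, 47.0], [-12.9, -8.5, 54.3], [126.8, 84.5, 57.9]]
58 [[-111.9, -64.8, 58.2], [6.0, -1.0, 61.9], [124.4, 64.6, 66.5]]
rail -1 57 [-1.38073062e-04 -2.59128342e+01] [-57.68598567  61.77789695]
rail 1 56 [-4.67958011e-04  2.58946930e+01] [-58.08082297  61.1288854 ]
stop [[74.2, -27.7, 85.8], [76.0, 0.1, 104.9], [93.0, 25.8, 116.0]] 109
flap edge [[-122.8, -24.9, 173.3], [-116.6, 0.8, 178.7], [-110.2, 26.4, 183.4]] 114
ears [[-96.0, -38.1, 102.2], [-88.7, 8.6, 122.0], [-81.3, 45.6, 128.9]] 112
scene body (array([624.1,  87.9]), array([262.8, 171.8]), 10.89)
46 [[-120.3, -86.1, 46.4], [34.8, -65.7, 54.0], [132.8, 82.5, 57.9]]
58 [[-109.2, -66.0, 58.2], [8.7, -5.8, 61.8], [127.0, 64.1, 66.5]]
rail -1 87 [-4.26395809e-03 -2.72899779e+01] [-55.97025554  61.92097695]
rail 1 81 [2.95000711e-03 2.46634799e+01] [-57.57861921  56.61677003]
stop [[76.3, -28.7, 85.6], [81.7, -1.5, 102.8], [93.3, 25.8, 115.5]] 176
flap edge [[-122.0, -28.1, 165.4], [-114.0, -1.1, 176.4], [-108.5, 24.8, 182.9]] 106
ears [[-95.5, -38.4, 102.3], [-86.5, 4.7, 121.7], [-79.1, 44.2, 129.3]] 210
```

Emit:
send_rows:
  targets:
    - [0,0.437,0.407,-0.1,0.249]
    - [0,0.437,0.407,-0.1,0.249]
    - [0,0.437,0.407,-0.1,0.249]
    - [0,0.437,0.407,-0.1,0.249]
    - [0,0.437,0.407,-0.1,0.249]
    - [0,0.437,0.407,-0.1,0.249]
    - [0,0.437,0.407,-0.1,0.249]
    - [0,0.437,0.407,-0.1,0.249]
    - [0,0.437,0.407,-0.1,0.249]
    - [0,0.437,0.407,-0.1,0.249]
    - [0,0.437,0.407,-0.1,0.249]

```text
t: 1.48
tool_pos: [0.5559, -0.2117, 0.1684]
eef_rot: [0.0, 0.961, 0.278, -0.0]
ft_force: [0.4, 0.1, 0.2]
finger_gap: 0.085
grip_force: 0.0
```

Emit:
send_rows:
  targets:
    - [0,0.001,0.0018,-0.06,0]
    - [0,0.001,0.0018,-0.12,0]
    - [0,0.001,0.0018,-0.168,0]
    - [0,0.001,0.0018,-0.168,0]
    - [1,0.001,0.0018,-0.168,0]
    - [1,0.001,0.0018,-0.168,0]
    - [1,0.001,0.0018,-0.168,0]
    - [1,0.001,0.0018,-0.168,0]
    - [1,0.001,0.0018,-0.168,0]
    - [1,0.001,0.0018,-0.168,0]

```text
t: 2.72
tool_pos: [0.559, -0.21, 0.0361]
eef_rot: [0.001, 0.96, 0.279, 0.001]
ft_force: [-0.5, -0.9, 7.2]
finger_gap: 0.0391
grip_force: 61.7
```

Emit:
send_rows:
  targets:
    - [1,0,0,0.05,0]
    - [1,0,0,0.11,0]
    - [1,0,0,0.18,0]
    - [1,0.02,0.07,0.21,-0.1]
    - [1,0.04,0.14,0.21,-0.2]
    - [1,0.06,0.21,0.21,-0.3]
    - [1,0.084,0.28,0.21,-0.4]
    - [1,0.084,0.35,0.21,-0.473]
    - [1,0.084,0.374,0.21,-0.473]
    - [1,0.084,0.374,0.21,-0.473]
    - [1,0.084,0.374,0.21,-0.473]

```text
t: 4.1
tool_pos: [0.6247, 0.0885, 0.202]
eef_rot: [0.001, 0.995, 0.096, -0.0]
ft_force: [-1.3, -0.1, -1.6]
finger_gap: 0.0395
grip_force: 61.2
```

Run:
```python
from h import *
s=ctrl.read_state();print(s["tool_pos"],s["eef_rot"],s["ft_force"],s["torque"])
out=[]
for n in("scene","top"):
    ci=ctrl.camera_info(n);p,d=ctrl.grab_frame(n);W=cloud(d,ci).reshape(-1,3)
    im=p[:,:,::-1];out.append(im.copy())
    b,g,r=[im[:,:,i].astype(int).ravel() for i in range(3)]
    m=(b>60)&(b>2*r)&(b>1.5*g)&(abs(W[:,1]-.09)<.12)&(W[:,2]>.1)
    P=W[m];print(n,m.sum(),np.percentile(P,[1,50,99],axis=0).round(4).tolist())
cv2.imwrite("pics/a.png",np.hstack([cv2.resize(out[0][120:320,180:420],(400,333)),cv2.resize(out[1][60:260,150:390],(400,333))]))
```

```text
[0.6246662  0.08851944 0.20197832] [ 5.45242528e-04  9.95372150e-01  9.60935756e-02 -1.02184702e-04] [-1.32634773 -0.12362545 -1.62519125] [-0.02362547  0.00662146  0.01070876]
scene 289 [[0.6102, 0.0717, 0.1707], [0.6607, 0.0904, 0.2142], [0.6712, 0.1135, 0.2199]]
top 208 [[0.3304, 0.0374, 0.2047], [0.5957, 0.0783, 0.2159], [0.6206, 0.1028, 1.1657]]
```

View pics/a.png

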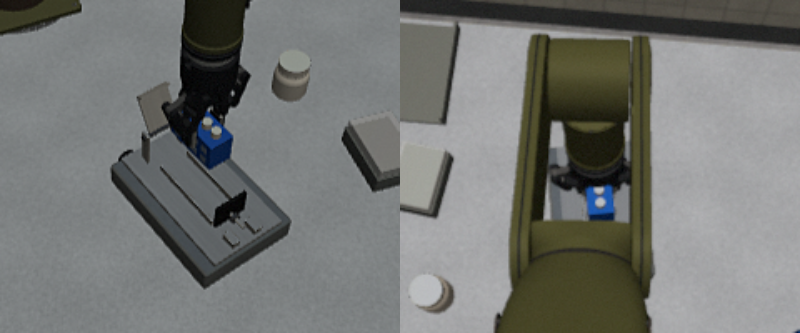

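The rack is held level over the tray, with its visible end at about (213,140) in the left crop. The stop is clear ahead of it at (230,208).

Emit:
send_rows:
  targets:
    - [1,0,0.0012,-0.05,0]
    - [1,0,0.0012,-0.09,0]
    - [1,0,0.0012,-0.112,0]
    - [1,0,0.0012,-0.118,0]
    - [1,0,0.0012,-0.121,0]
    - [1,0,0.0012,-0.121,0]
    - [1,0,0.0012,-0.121,0]

```text
t: 5.08
tool_pos: [0.6256, 0.091, 0.1061]
eef_rot: [0.0, 0.995, 0.096, 0.001]
ft_force: [0.0, 0.3, -1.7]
finger_gap: 0.0394
grip_force: 61.3
```

Run:
```python
from h import *
s=ctrl.read_state();print(s["tool_pos"],s["ft_force"])
p,d=ctrl.grab_frame("scene");cv2.imwrite("pics/b.png",cv2.resize(p[150:300,220:370,::-1],(600,600)))
```

```text
[0.62556186 0.09096905 0.10614397] [ 0.0027505   0.32377219 -1.74383619]
```

View pics/b.png

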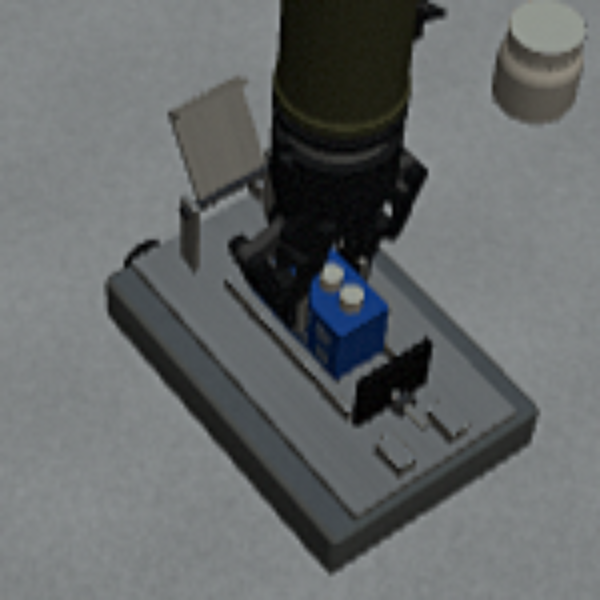

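The rack's end (345,340) sits between the rails, short of the black stop (395,380).

Emit:
send_rows:
  targets:
    - [1,0,-0.0016,-0.003,0]
    - [1,0,-0.0016,-0.006,0]
    - [1,0,-0.0016,-0.006,0]
    - [1,0.006,-0.0004,-0.006,0]
    - [1,0.012,0.0008,-0.006,0]
    - [1,0.018,0.002,-0.006,0]
    - [1,0.018,0.002,-0.006,0]
    - [1,0.018,0.002,-0.006,0]

```text
t: 6.12
tool_pos: [0.6391, 0.0924, 0.1002]
eef_rot: [0.0, 0.995, 0.096, -0.0]
ft_force: [-0.2, 0.4, -1.1]
finger_gap: 0.0393
grip_force: 61.3
```

Emit:
send_rows:
  targets:
    - [1,0.0006,0.0001,0,0]
    - [1,0.0012,0.0002,0,0]
    - [1,0.0018,0.0004,0,0]
    - [1,0.0025,0.0005,0,0]
    - [1,0.0025,0.0005,0,0]

```text
t: 6.75
tool_pos: [0.6413, 0.0929, 0.1003]
eef_rot: [-0.0, 0.995, 0.096, 0.0]
ft_force: [-0.0, 0.5, -2.3]
finger_gap: 0.0393
grip_force: 61.3
```

Emit:
send_rows:
  targets:
    - [1,0.0006,0.0001,0,0]
    - [1,0.0012,0.0002,0,0]
    - [1,0.0018,0.0004,0,0]
    - [1,0.0025,0.0005,0,0]
    - [1,0.0025,0.0005,0,0]

```text
t: 7.38
tool_pos: [0.6433, 0.0932, 0.1003]
eef_rot: [-0.0, 0.995, 0.096, -0.0]
ft_force: [-0.6, -0.2, -2.2]
finger_gap: 0.0391
grip_force: 61.3
```

Emit:
send_rows:
  targets:
    - [1,0.0006,0.0001,0,0]
    - [1,0.0012,0.0002,0,0]
    - [1,0.0018,0.0004,0,0]
    - [1,0.0025,0.0005,0,0]
    - [1,0.0025,0.0005,0,0]

```text
t: 8.0
tool_pos: [0.6454, 0.0936, 0.1003]
eef_rot: [0.0, 0.995, 0.096, 0.0]
ft_force: [-0.5, 0.4, -1.3]
finger_gap: 0.0391
grip_force: 61.3
```

Emit:
send_rows:
  targets:
    - [1,0.0006,0.0001,0,0]
    - [1,0.0012,0.0002,0,0]
    - [1,0.0012,0.0002,0,0]

```text
t: 8.38
tool_pos: [0.6463, 0.0938, 0.1003]
eef_rot: [-0.0, 0.995, 0.096, 0.0]
ft_force: [0.2, 0.2, -1.6]
finger_gap: 0.0389
grip_force: 61.3
```

Emit:
send_rows:
  targets:
    - [1,0.0006,0.0001,0,0]
    - [1,0.0012,0.0002,0,0]
    - [1,0.0018,0.0004,0,0]
    - [1,0.0018,0.0004,0,0]

```text
t: 8.88
tool_pos: [0.6477, 0.0941, 0.1003]
eef_rot: [-0.0, 0.995, 0.096, 0.0]
ft_force: [1.6, 0.2, -1.6]
finger_gap: 0.0392
grip_force: 61.3
```

Emit:
send_rows:
  targets:
    - [1,0.0006,0.0001,0,0]
    - [1,0.0012,0.0002,0,0]
    - [1,0.0018,0.0004,0,0]
    - [1,0.0018,0.0004,0,0]

```text
t: 9.38
tool_pos: [0.6492, 0.0945, 0.1003]
eef_rot: [-0.0, 0.995, 0.096, 0.0]
ft_force: [-1.2, -0.5, -1.9]
finger_gap: 0.039
grip_force: 61.3
```

Emit:
send_rows:
  targets:
    - [1,0.0006,0.0001,0,0]
    - [1,0.0012,0.0002,0,0]
    - [1,0.0018,0.0004,0,0]
    - [1,0.0018,0.0004,0,0]

```text
t: 9.88
tool_pos: [0.6506, 0.0948, 0.1003]
eef_rot: [-0.0, 0.995, 0.096, 0.0]
ft_force: [0.5, -0.7, -2.4]
finger_gap: 0.0397
grip_force: 61.3
```

Emit:
send_rows:
  targets:
    - [1,0.0006,0.0001,0,0]
    - [1,0.0012,0.0002,0,0]
    - [1,0.0018,0.0004,0,0]
    - [1,0.0018,0.0004,0,0]

```text
t: 10.38
tool_pos: [0.6521, 0.0951, 0.1003]
eef_rot: [-0.0, 0.995, 0.096, 0.0]
ft_force: [0.7, -0.1, -3.2]
finger_gap: 0.0393
grip_force: 61.3
```

Emit:
send_rows:
  targets:
    - [1,0.0006,0.0001,0,0]
    - [1,0.0012,0.0002,0,0]
    - [1,0.0018,0.0004,0,0]
    - [1,0.0018,0.0004,0,0]

```text
t: 10.88
tool_pos: [0.653, 0.0953, 0.1002]
eef_rot: [0.0, 0.995, 0.096, -0.0]
ft_force: [-0.4, 0.1, -1.5]
finger_gap: 0.0394
grip_force: 61.3
```

Emit:
send_rows:
  targets:
    - [1,0.0006,0.0001,0,0]
    - [1,0.0006,0.0001,0,0]

```text
t: 11.12
tool_pos: [0.653, 0.0953, 0.1002]
eef_rot: [0.0, 0.995, 0.096, -0.001]
ft_force: [-3.6, -1.0, -1.4]
finger_gap: 0.0388
grip_force: 61.4
```

Emit:
send_rows:
  targets:
    - [1,0.0006,0.0001,0,0]
    - [1,0.0006,0.0001,0,0]

```text
t: 11.38
tool_pos: [0.653, 0.0953, 0.1001]
eef_rot: [0.0, 0.995, 0.096, -0.001]
ft_force: [-5.0, -1.8, 0.7]
finger_gap: 0.0391
grip_force: 61.5
```

Emit:
send_rows:
  targets:
    - [1,0.0006,0.0001,0,0]
    - [1,0.0012,0.0002,0,0]
    - [1,0.0012,0.0002,0,0]

```text
t: 11.75
tool_pos: [0.653, 0.0954, 0.0999]
eef_rot: [0.0, 0.995, 0.096, -0.002]
ft_force: [-6.1, -1.9, 0.8]
finger_gap: 0.0391
grip_force: 61.6
```

Emit:
send_rows:
  targets:
    - [1,0.0006,0.0001,0,0]
    - [1,0.0012,0.0002,0,0]
    - [1,0.0012,0.0002,0,0]

```text
t: 12.12
tool_pos: [0.6531, 0.0954, 0.0997]
eef_rot: [0.0, 0.995, 0.096, -0.003]
ft_force: [-9.2, -2.1, 0.7]
finger_gap: 0.039
grip_force: 61.7
```

Emit:
send_rows:
  targets:
    - [1,0.0008,0.0002,0,0]
    - [1,0.0008,0.0002,0,0]

```text
t: 12.38
tool_pos: [0.6531, 0.0954, 0.0996]
eef_rot: [0.0, 0.995, 0.096, -0.004]
ft_force: [-10.1, -1.3, 2.5]
finger_gap: 0.0391
grip_force: 61.8
```

Emit:
send_rows:
  targets:
    - [1,0.0006,0.0001,0,0]
    - [1,0.0006,0.0001,0,0]
    - [1,0.0006,0.0001,0,0]
    - [1,0.0006,0.0001,0,0]
    - [1,0.0006,0.0001,0,0]

```text
t: 13.0
tool_pos: [0.6531, 0.0954, 0.0996]
eef_rot: [0.0, 0.995, 0.096, -0.004]
ft_force: [-10.3, -3.3, 3.1]
finger_gap: 0.0393
grip_force: 61.9
```

Emit:
send_rows:
  targets:
    - [1,-0.0012,-0.0002,0,0]
    - [1,-0.0024,-0.0005,0,0]
    - [1,-0.0036,-0.0007,0,0]
    - [1,-0.0043,-0.0008,-0.001,0]
    - [1,-0.0043,-0.0008,-0.002,0]
    - [1,-0.0043,-0.0008,-0.002,0]

```text
t: 13.75
tool_pos: [0.653, 0.0954, 0.0986]
eef_rot: [0.0, 0.995, 0.096, -0.001]
ft_force: [-5.4, -1.5, -0.3]
finger_gap: 0.0395
grip_force: 61.5
```

Emit:
send_rows:
  targets:
    - [1,-0.0006,-0.0001,-0.001,0]
    - [1,-0.0012,-0.0002,-0.002,0]
    - [1,-0.0012,-0.0002,-0.003,0]
    - [1,-0.0012,-0.0002,-0.003,0]

```text
t: 14.25
tool_pos: [0.653, 0.0954, 0.0981]
eef_rot: [0.0, 0.995, 0.096, 0.0]
ft_force: [-7.1, -0.0, 8.3]
finger_gap: 0.0394
grip_force: 62.6
```

Emit:
send_rows:
  targets:
    - [1,-0.0006,-0.0001,0.0015,0]
    - [0,-0.0006,-0.0001,0.0015,0]
    - [0,-0.0006,-0.0001,0.0015,0]
    - [0,-0.0006,-0.0001,0.0015,0]
    - [0,-0.0006,-0.0001,0.0015,0]
    - [0,-0.0006,-0.0001,0.05,0]
    - [0,-0.0006,-0.0001,0.1,0]
    - [0,-0.0006,-0.0001,0.17,0]
    - [0,-0.0006,-0.0001,0.24,0]
    - [0,-0.0006,-0.0001,0.24,0]

```text
t: 15.5
tool_pos: [0.6558, 0.0956, 0.295]
eef_rot: [0.0, 0.995, 0.096, 0.006]
ft_force: [0.5, -0.4, -0.4]
finger_gap: 0.0852
grip_force: 0.0
```

Run:
```python
from h import *
s=ctrl.read_state();print(s["tool_pos"],s["ft_force"],s["finger_gap"])
ci=ctrl.camera_info("scene");p,d=ctrl.grab_frame("scene");im=p[:,:,::-1];W=cloud(d,ci)
cv2.imwrite("pics/c.png",cv2.resize(im[150:300,220:370],(600,600)))
b,g,r=[im[:,:,i].astype(int) for i in range(3)]
m=((b>60)&(b>2*r)&(b>1.5*g)).astype(np.uint8);m=cv2.morphologyEx(m,cv2.MORPH_CLOSE,np.ones((5,5)))
P=W[m>0];P=P[P[:,1]>0];T=P[(P[:,2]>.105)&(P[:,2]<.118)];print(rect(T),np.median(T[:,2]))
a=np.radians(11.);ex=np.array([np.cos(a),np.sin(a)]);c=np.array([.6205,.0889])
k=W.reshape(-1,3);k=k[(np.linalg.norm(k[:,:2]-c,axis=1)<.19)&(k[:,2]>.12)&(k[:,2]<.19)]
l=np.c_[(k[:,:2]-c)@ex,(k[:,:2]-c)@[-ex[1],ex[0]],k[:,2]];l=l[l[:,0]<-.07];print(np.percentile(l,[2,50,98],axis=0).round(4).tolist())
```

```text
[0.65577251 0.09556834 0.2949524 ] [ 0.51439878 -0.35002164 -0.42161009] 0.08521163049924901
(array([650.3,  94.7]), array([87.6, 42.3]), 11.06) 0.11162574874646664
[[-0.1203, -0.036, 0.1208], [-0.1022, -0.0015, 0.1466], [-0.0823, 0.0317, 0.181]]
```

View pics/c.png

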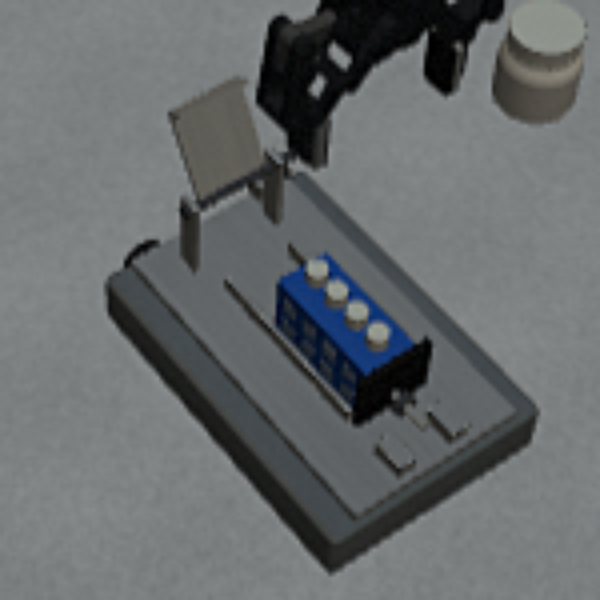

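The rack stands home against the black stop (395,385), with the gripper clear above it. The flap is still open at (215,140).

Emit:
send_rows:
  targets:
    - [1,-0.06,-0.0116,0,0]
    - [1,-0.13,-0.025,0,0]
    - [1,-0.2,-0.0387,0,0]
    - [1,-0.2405,-0.0465,0,0]
    - [1,-0.2405,-0.0465,0,0]
    - [1,-0.2405,-0.0465,-0.06,0]
    - [1,-0.2405,-0.0465,-0.12,0]
    - [1,-0.2405,-0.0465,-0.135,0]
    - [1,-0.2405,-0.0465,-0.135,0]
    - [1,-0.2405,-0.0465,-0.135,0]

```text
t: 16.8
tool_pos: [0.4619, 0.0581, 0.1816]
eef_rot: [0.0, 0.995, 0.096, 0.001]
ft_force: [-0.3, 0.2, 1.2]
finger_gap: 0.0001
grip_force: 0.0
```

Run:
```python
from h import *
s=ctrl.read_state();print(s["tool_pos"],s["eef_rot"],s["ft_force"],s["finger_gap"])
a=np.radians(11.);ex=np.array([np.cos(a),np.sin(a)]);ey=np.array([-ex[1],ex[0]]);c=np.array([.6205,.0889])
o=s["tool_pos"][:2]-c;print(o@ex,o@ey)
p,d=ctrl.grab_frame("scene");cv2.imwrite("pics/d.png",cv2.resize(p[130:280,220:370,::-1],(600,600)))
```

```text
[0.46189869 0.05814361 0.18160576] [7.94451137e-05 9.95350312e-01 9.63102233e-02 1.44602734e-03] [-0.31191568  0.15750679  1.16673149] 9.474403341773182e-05
-0.16155594896878078 7.125194011808165e-05
```

View pics/d.png

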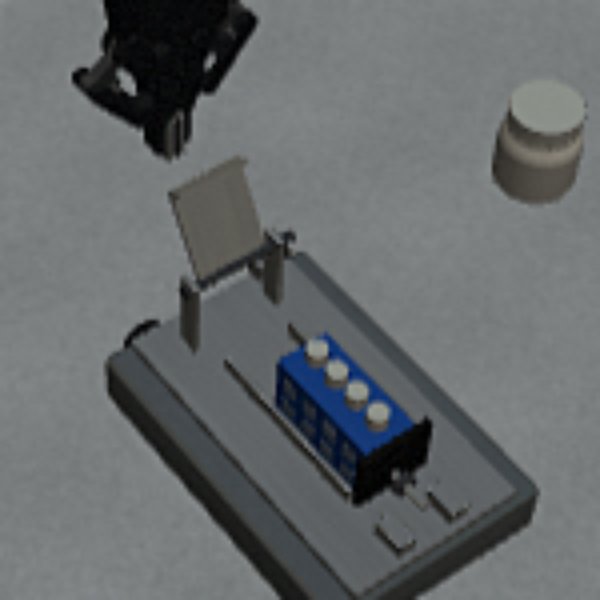

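The closed fingertips (172,155) are just behind the flap's free edge (210,175).

Emit:
send_rows:
  targets:
    - [1,0.008,0.0016,0.004,0]
    - [1,0.016,0.0032,0.004,0]
    - [1,0.0245,0.0048,0.004,0]
    - [1,0.0245,0.0048,0.004,0]

```text
t: 17.35
tool_pos: [0.4806, 0.062, 0.1836]
eef_rot: [-0.0, 0.995, 0.096, 0.0]
ft_force: [0.7, -0.2, -0.6]
finger_gap: 0.0001
grip_force: 0.0
```

Emit:
send_rows:
  targets:
    - [1,0.003,0.0006,0,0]
    - [1,0.005,0.001,0,0]
    - [1,0.005,0.001,0,0]

```text
t: 17.73
tool_pos: [0.4838, 0.0627, 0.1834]
eef_rot: [-0.0, 0.995, 0.096, -0.0]
ft_force: [-0.8, -0.4, 0.5]
finger_gap: -0.0001
grip_force: 0.0
```

Emit:
send_rows:
  targets:
    - [1,0.002,0.0004,0,0]
    - [1,0.004,0.0008,0,0]
    - [1,0.005,0.001,0,0]
    - [1,0.005,0.001,0,0]

```text
t: 18.23
tool_pos: [0.4878, 0.0635, 0.1835]
eef_rot: [0.0, 0.995, 0.096, -0.0]
ft_force: [-0.7, 0.7, -0.2]
finger_gap: -0.0
grip_force: 0.0
```

Emit:
send_rows:
  targets:
    - [1,0.002,0.0004,0,0]
    - [1,0.004,0.0008,0,0]
    - [1,0.005,0.001,0,0]
    - [1,0.005,0.001,0,0]

```text
t: 18.73
tool_pos: [0.4892, 0.0639, 0.1832]
eef_rot: [0.0, 0.995, 0.096, -0.003]
ft_force: [-5.7, -2.0, 3.7]
finger_gap: -0.0002
grip_force: 3.1
```

Emit:
send_rows:
  targets:
    - [1,0.0043,0.0008,0.0028,0]
    - [1,0.0086,0.0017,0.0048,0]
    - [1,0.013,0.0025,0.0064,0]
    - [1,0.0172,0.0033,0.0078,0]

```text
t: 19.23
tool_pos: [0.5033, 0.0665, 0.1895]
eef_rot: [0.0, 0.995, 0.096, -0.002]
ft_force: [-5.0, -2.1, 4.4]
finger_gap: 0.0002
grip_force: 2.8
```

Emit:
send_rows:
  targets:
    - [1,0.005,0.001,0.0015,0]
    - [1,0.0098,0.0019,0.0026,0]
    - [1,0.0147,0.0029,0.0032,0]
    - [1,0.0196,0.0038,0.0036,0]
    - [1,0.0245,0.0048,0.0038,0]

```text
t: 19.85
tool_pos: [0.5254, 0.0707, 0.1926]
eef_rot: [0.0, 0.995, 0.096, -0.0]
ft_force: [-2.5, -2.6, 0.5]
finger_gap: -0.0
grip_force: 1.7
```

Emit:
send_rows:
  targets:
    - [1,0.005,0.001,-0.0005,0]
    - [1,0.0098,0.0019,-0.0015,0]
    - [1,0.0147,0.0029,-0.0028,0]
    - [1,0.0196,0.0038,-0.0042,0]
    - [1,0.0245,0.0048,-0.0062,0]

```text
t: 20.48
tool_pos: [0.5455, 0.0749, 0.1879]
eef_rot: [-0.0, 0.995, 0.096, 0.001]
ft_force: [-1.1, -1.2, 0.8]
finger_gap: 0.0002
grip_force: 0.6
```

Emit:
send_rows:
  targets:
    - [1,0.005,0.001,-0.0025,0]
    - [1,0.0098,0.0019,-0.005,0]
    - [1,0.0147,0.0029,-0.008,0]
    - [1,0.0196,0.0038,-0.011,0]
    - [1,0.0196,0.0038,-0.011,0]

```text
t: 21.1
tool_pos: [0.5606, 0.0777, 0.1787]
eef_rot: [-0.0, 0.995, 0.096, -0.0]
ft_force: [-0.1, -0.0, 0.2]
finger_gap: -0.0001
grip_force: 0.0
```

Lift away and check.

Emit:
send_rows:
  targets:
    - [1,0,0,0.06,0]
    - [1,0,0,0.12,0]
    - [1,-0.06,0,0.18,0]
    - [1,-0.12,0,0.18,0]
    - [1,-0.12,0,0.18,0]

```text
t: 21.72
tool_pos: [0.4606, 0.0777, 0.3241]
eef_rot: [-0.0, 0.995, 0.097, -0.0]
ft_force: [-0.4, 0.4, -0.3]
finger_gap: -0.0002
grip_force: 0.0
```

Run:
```python
from h import *
s=ctrl.read_state();print(s["t"],s["tool_pos"],s["ft_force"])
ci=ctrl.camera_info("scene");p,d=ctrl.grab_frame("scene");cv2.imwrite("pics/e.png",cv2.resize(p[150:300,220:370,::-1],(600,600)))
W=cloud(d,ci).reshape(-1,3)
a=np.radians(11.);ex=np.array([np.cos(a),np.sin(a)]);ey=np.array([-ex[1],ex[0]]);c=np.array([.6205,.0889])
L=np.c_[(W[:,:2]-c)@ex,(W[:,:2]-c)@ey,W[:,2]]
q=L[(L[:,0]>-.09)&(L[:,0]<-.026)&(abs(L[:,1])<.022)&(L[:,2]>.1)&(L[:,2]<.16)]
print(len(q),np.polyfit(q[:,0],q[:,2],1),q.min(0),q.max(0))
```

```text
21.725 [0.46055017 0.07766468 0.32409   ] [-0.40195667  0.37798009 -0.26667941]
332 [-0.01698662  0.11838341] [-0.08986786 -0.02198638  0.11401755] [-0.02629746  0.02176805  0.12487764]
```

View pics/e.png

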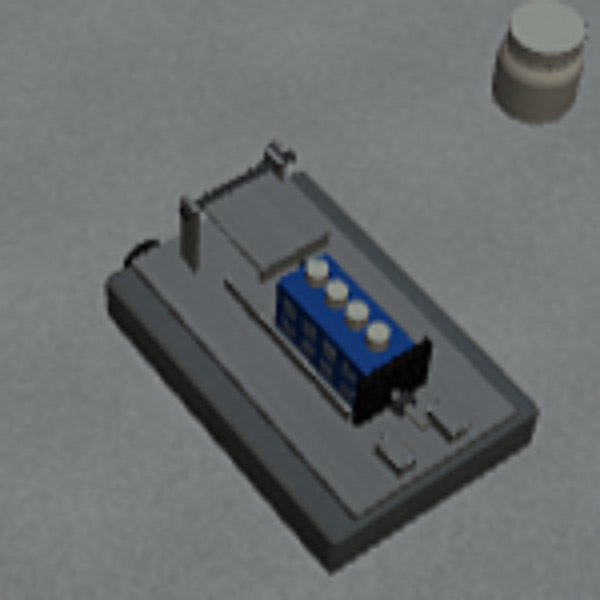

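The flap is level, with a slope of 0.017 against the 0.1 it would show if it were resting on the rack. Its lip is down behind the rack at (295,260), and the rack is still against the stop.

```bash
python3 -c "
from cell import ctrl
print(ctrl.close_job())"
```

```text
the job is handed in; nothing more can be done
None
```

The job is handed in, with no verdict shown: I pressed the rack home against the stop at about 11 N by the wrist force reading for over 0.4 s; the flap measured level with its lip behind the rack, and the gripper was clear of everything.

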